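# Press the end cap onto a filter cartridge with the bench quick clamp

## Task

Pump the trigger of the bench clamp, stroke by stroke, until its jaw has pressed the cap fully onto the filter cartridge and the trigger goes firm: about 20 N on the trigger pad, held for half a second and not above 25 N, or the cartridge cracks. Then push the release lever back and, with the lever still pushed back, slide the head all the way back to its stop, leaving the cartridge lying in its cradle. Let the clamp do the pressing: do not push on the cartridge or cap with the hand, and leave the other lab ware alone.

Things in the scene. Friction and masses are not known exactly. Their poses are not given: they have to be found in the camera images.
- clamp: Bench quick clamp: wooden base plate 300 x 90 x 12 mm screwed to the bench, with a toothed steel bar (24 mm wide, teeth up to 42 mm) along it. Origin: centre of the plate's underside. x runs along the bar from the sliding head towards the fixed steel jaw (inner face at x = +130 mm), y across, z up. The cartridge's cradle is at x = 50 to 125 mm.
- head: Sliding head: grey block 52 x 40 mm, top 78 mm up, with a steel jaw plate in front (42 mm wide, top at 94 mm), the trigger behind and the release lever on top. Origin on the bench below it, at clamp x = -75 mm when fully back on its stop (starts 10 to 30 mm ahead). Slides along the clamp's x, friction 8 N; a ratchet (7 mm teeth) lets it go only forward unless the release lever is pushed back.
- jaw_face (a point): Centre of the front face of the moving jaw, 75 mm above the bench. In the clamp's frame x = -45 mm when the head is fully back; about +17 to +20 mm when the cap is home.
- trigger (a joint): Trigger angle, rad: 0 at rest (sprung up), 0.55 fully down on its stop. A stroke idles up to 7 mm, then drives the head 30 mm per rad. Force on the pad: spring 2 to 4 N, idle advance 4 to 9 N, pushing the cap on 8 to 14 N; with the cap home it climbs steeply, anywhere in the stroke. At its stop it also feels hard without squeezing: then let it spring up and pump again.
- trigger_pad (a point): Centre of the upper face of the black pad (42 mm long, 30 mm wide) at the trigger's rear end, 100 mm behind its pivot (pivot 86 mm up); press it straight down. 143 mm above the bench at rest, 91.5 mm when fully down. It moves forward with the head.
- release (a joint): Angle of the release lever, rad: 0 at rest, upright; 0.4 pushed fully back (towards the trigger, -x of the clamp). It frees the head from about 0.25 rad. The spring takes 3 to 6 N at the pad and puts the lever back when let go.
- release_pad (a point): Centre of the front face (towards the fixed jaw) of the release lever's black pad, 32 mm wide, 26 mm high, 7 mm thick; 122 mm above the bench. Pushed back (-x of the clamp) with 6 to 12 N the lever tips and then takes the head back with it to the stop. Fingertips below 100 mm would meet the jaw plate, which begins 10 mm in front of this face.
- cartridge: The filter cartridge: a white plastic tube 40 mm in diameter and 89 mm long with a shoulder flange 46 mm in diameter at its front, lying loose along the clamp's x in the cradle. Origin on the underside of the tube, 55 mm above the bench.
- cartridge_center (a point): A point on the axis of the tube, 75 mm above the bench; the tube reaches 48 mm from here towards the fixed jaw, the shoulder's front face is 47 mm the other way. The cartridge starts 1 to 5 mm short of the fixed jaw and is pushed against it.
- cap (a joint): How far the white push-on cap (47 mm in diameter, 18 mm long) has gone onto the cartridge, m: 0 to 0.005 at the start, 0.012 fully home against the shoulder with no gap left. It takes about 22 N to move.
- cap_face (a point): Centre of the cap's outer face, where the jaw presses; 75 mm above the bench.
- reagent: Bystander: a brown glass bottle, 60 mm in diameter, 120 mm tall. Origin under its centre.
- beaker: Bystander: a glass beaker, 70 mm in diameter, 85 mm tall. Origin under its centre.
- jar: Bystander: a white plastic jar, 64 mm in diameter, 60 mm tall. Origin under its centre.

How it is judged:
By the outcome, as a careful person would: the job done as asked, in the order asked, and still so for the second after the job is handed in, with the robot touching nothing.
It also fails if it takes over 56 s, if anything falls off the work surface, if the arm or the gripper's body presses on something with over 40 N, if the wrist force passes 120 N, or if a joint passes its speed limit or range.

## Robot

A 6-joint arm with a two-finger parallel gripper is mounted at the origin on the work surface. World frame = base frame: x ahead of the robot, y to its left, z up, the work surface at z = 0. Lengths are in m, angles in rad, forces in N, time in s.
With the tool pointing down it reaches from about 0.375 to 0.9 m from the base axis. Payload 3.1 kg.
Tool frame: the origin (TCP) lies midway between the tips of the shut fingers; the grasp point (between the pads) lies grip_point_offset behind it (grip_point_offset is the distance from the TCP to the grasp point, in m); y points along the fingers, z is the direction in which the jaws open and shut, and the axes are right-handed (so a half turn about y gives the same grasp; the last joint's range is limited). The gripper opens to 87 mm and grips with 3 to 60 N. Pads are 19 mm wide; open, the fingers measure 117 mm over their backs; the gripper's body (75 mm by 190 mm) begins 51 mm behind the grasp point.
Start: joints at [-0.178, 0.527, 1.433, -0, 1.181, -0.178], TCP at [0.625, 0, 0.223] pointing down, gripper open.
Joint ranges: [-3.08, 3.08], [-0.75, 2.2], [0.22, 2.44], [-1.43, 4.57], [0, 2.65], [-2.85, 2.85]. Speed limits (rad/s): [2.79, 2.79, 3.14, 3.14, 3.14, 3.14].

## Interface

Orientations are given as a unit quaternion [x, y, z, w].
In Python, from rig import * gives the robot as it stands.
- The arm moves only by the tool jog_arm, never from a script. Its argument "increments" is a list that holds one entry, the list of rows, each a list of 7 numbers: the turn, a rotation vector about the world's x, y, z in degrees, then the shift along the world's x, y, z in m, then the closure, from -1 (fully open) to 1 (shut), so that 0 is half open. In form: [[[rx, ry, rz, x, y, z, jaw], ...]]. A call has 1 to 8 rows; each row is the pose to reach, as a shift and turn from the pose measured when the call began; what a row does not reach only later rows make up. A row lasts 1/10 s, in which the tool goes at most 50 mm and 8.59 degrees, less where a joint would pass 70% of its speed; a pose out of reach is approached as far as the arm can. A call with a gripper value outside its range is refused whole. The fingers move at their own pace and stop on an object; "squeeze" is the grip in N (left out, the last holds). Time passes only in rows, so rows that repeat a pose let the fingers close. It gives the time, the measured TCP pose, the force and the opening at its end, in the units of the state.
- get_obs(): the state, without advancing time (a new reading comes with each control period).
- camera(name): name is "scene" or "side" or "wrist"; returns the picture (420x560x3 uint8, red, green, blue); there is no depth.
- camera_info(name): a dict with "K" (3x3 intrinsics, pixels), "k1" (the pictures are not rectified: a ray, as slopes to the right and down, at radius r is drawn at 1 + k1 r^2 times it, then the intrinsics apply), "R" (3x3) and "t" (3): a world point X has camera coordinates R X + t. Camera axes: x right, y down, z forward; pixel columns grow to the right and rows downward; lengths in m; the calibration is good to about 2 mm. A picture is of the moment at which its call begins: read the wrist's pose just before it. camera_info takes no time and is no camera call; for the wrist camera it gives the pose at the moment of the call.
- hand_in(): hands the job in, once; it reports no verdict.
The state is a dict: "time": time; "q": joint angles; "joint_velocities": joint speeds; "joint_torque": joint torques, N m; "position": TCP position; "tool_rot": TCP orientation; "ft_force": force on the tool from outside, world axes, zero at the start; "moment": the same for the moment, N m; "grip_width": finger opening in m.
Only numpy, scipy, OpenCV 4.12 (cv2) and the standard library are available. Lean on these libraries where they do the work, as an engineer would, in place of code of your own. Each camera call takes 0.05 s, during which the arm holds its last target.

## Working session

There is one attempt and no reset: what is moved stays moved. The work goes in short steps, Python scripts to look and compute and a tool call to move; the robot and the scene stay as the last step left them, time stands still between calls to the robot, and variables do not carry over. Pictures are saved under pics/ and viewed, and the job is handed in when it is done.

Besides the shell and the picture viewer there is one more tool, called after ">>>" by a JSON object that holds its "fn" and its "kwargs", one argument or row to a line. jog_arm: Moves the arm, as the interface text tells. Its arguments: {"type":"object","properties":{"increments":{"type":"array","items":{"type":"array","items":{"type":"array","items":{"type":"number"}}}},"squeeze":{"type":"number"}},"required":["increments"]}

```bash
mkdir -p pics; ls; python3 - <<'E'
from rig import *
import cv2
o=get_obs(); print({k:np.round(v,4).tolist() if hasattr(v,'__len__') else v for k,v in o.items()} if 'np' in globals() else o)
for n in ["scene","side","wrist"]:
    i=camera_info(n); print(n,i)
    cv2.imwrite(f"pics/{n}0.png",camera(n)[:,:,::-1])
E
```

```text
pics
{'time': 0.0, 'q': array([-1.78523557e-01,  5.28459762e-01,  1.43387327e+00, -2.13839346e-05,
        1.18138541e+00, -1.78488199e-01]), 'joint_velocities': array([-1.23716408e-03,  3.12494165e-04,  3.70803887e-05,  5.10455134e-04,
       -9.48423033e-04, -1.49677572e-03]), 'joint_torque': array([-5.45745443e-04, -4.40045428e+01, -1.76593530e+01,  6.32597599e-02,
        5.83207863e-02, -1.53719384e-04]), 'position': array([6.24284721e-01, 1.37668454e-04, 2.21584795e-01]), 'tool_rot': array([-0.50042729,  0.5006199 , -0.49939315,  0.49955853]), 'ft_force': array([ 0.01304079, -0.01833721,  0.04899783]), 'moment': array([-0.05362081, -0.01418053, -0.00151822]), 'grip_width': 0.08684205957833362}
scene {'K': array([[446.56780169,   0.        , 278.45738174],
       [  0.        , 446.56780169, 210.67735735],
       [  0.        ,   0.        ,   1.        ]]), 'k1': -0.11316104528767755, 'R': array([[ 0.13838953,  0.9903769 , -0.00138754],
       [ 0.85400026, -0.12004229, -0.50623454],
       [-0.50152956,  0.0688726 , -0.86239473]]), 't': array([-0.08787801, -0.48439693,  1.64209175])}
side {'K': array([[508.55671988,   0.        , 272.43918991],
       [  0.        , 508.55671988, 206.14398451],
       [  0.        ,   0.        ,   1.        ]]), 'k1': 0.06226976317262221, 'R': array([[-0.93745379, -0.3478294 ,  0.01396771],
       [-0.23235674,  0.59535123, -0.76913409],
       [ 0.25921176, -0.72427317, -0.63893478]]), 't': array([0.58666561, 0.23624892, 1.42145954])}
wrist {'K': array([[376.33115547,   0.        , 281.66641582],
       [  0.        , 376.33115547, 208.97330637],
       [  0.        ,   0.        ,   1.        ]]), 'k1': -0.08747433890278786, 'R': array([[ 9.99997638e-01, -1.26114914e-03, -1.77001303e-03],
       [-7.90448709e-04, -9.69690386e-01,  2.44335691e-01],
       [-2.02450837e-03, -2.44333714e-01, -9.69689093e-01]]), 't': array([-0.62378679, -0.02810527,  0.38978578])}
```

View pics/scene0.png

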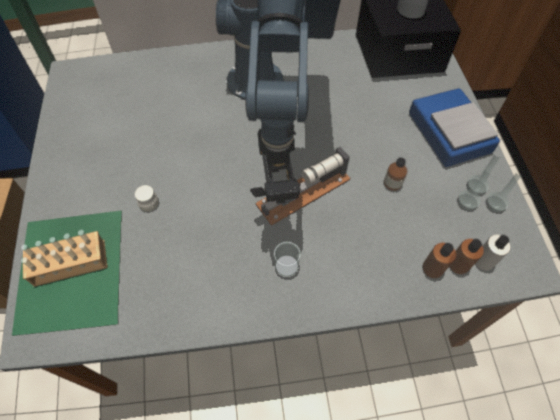

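View pics/side0.png

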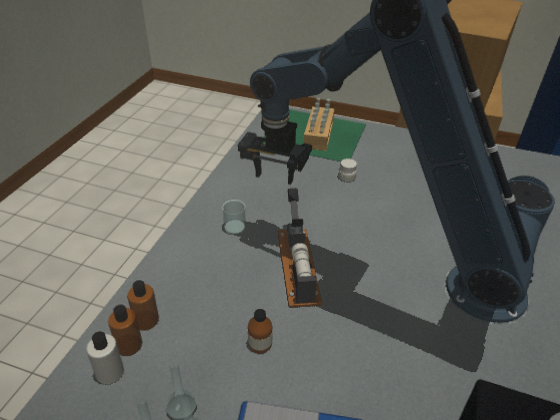

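View pics/wrist0.png

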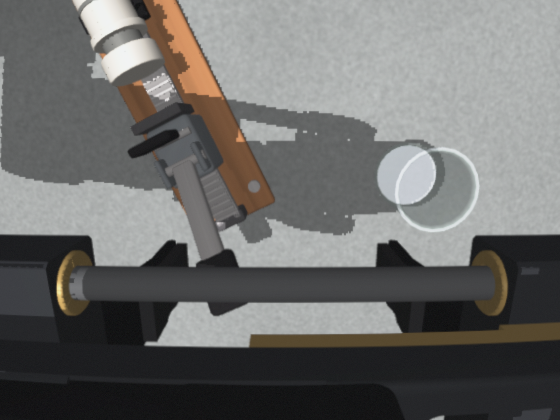

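```bash
cat > h.py <<'E'
import numpy as np, cv2
def ray(i,p):
    d=cv2.undistortPoints(np.array(p,float).reshape(-1,1,2),i['K'],np.array([i['k1'],0,0,0.])).reshape(-1,2)
    d=np.c_[d,np.ones(len(d))]@i['R']
    return -i['R'].T@i['t'], d
def onz(i,p,z):
    c,d=ray(i,p); return c+d*((z-c[2])/d[:,2])[:,None]
def tri(i1,p1,i2,p2):
    c1,d1=ray(i1,p1);c2,d2=ray(i2,p2);out=[]
    for a,b in zip(d1,d2):
        s=np.linalg.lstsq(np.c_[a,-b],c2-c1,rcond=None)[0]
        x,y=c1+a*s[0],c2+b*s[1]; out.append(np.r_[(x+y)/2,np.linalg.norm(x-y)])
    return np.array(out)
def proj(i,X):
    r=cv2.Rodrigues(i['R'])[0]
    return cv2.projectPoints(np.array(X,float).reshape(-1,1,3),r,i['t'],i['K'],np.array([i['k1'],0,0,0.]))[0].reshape(-1,2)
def wood(im):
    h=cv2.cvtColor(im,cv2.COLOR_RGB2HSV)
    return cv2.inRange(h,(5,110,50),(18,255,255))
E
python3 - <<'E'
from rig import *
from h import *
for n,(x0,y0,x1,y1) in dict(scene=(240,140,365,230),side=(230,170,340,320)).items():
    im=cv2.imread(f"pics/{n}0.png")[y0:y1,x0:x1]
    s=min(780/im.shape[1],580/im.shape[0]); s=int(s); print(n,s)
    cv2.imwrite(f"pics/{n}0c.png",cv2.resize(im,None,fx=s,fy=s,interpolation=cv2.INTER_CUBIC))
i=camera_info("wrist"); im=cv2.imread("pics/wrist0.png")[:,:,::-1]
m=wood(im.copy()); m[235:]=0
c=max(cv2.findContours(m,0,2)[0],key=cv2.contourArea)
# right edge of plate
pts=c[:,0,:]; 
for y in range(10,200,15):
    r=np.where(m[y])[0]; print(y,r.min() if len(r) else None,r.max() if len(r) else None, onz(i,[(r.max()+1,y)],.012).round(4) if len(r) else '')
for y in range(196,232,3):
    r=np.where(m[y])[0]; print(y,r.min() if len(r) else None,r.max() if len(r) else None)
E
```

```text
scene 6
side 3
10 148 180 [[0.5309 0.1636 0.012 ]]
25 147 187 [[0.537  0.1501 0.012 ]]
40 156 195 [[0.544  0.1365 0.012 ]]
55 101 202 [[0.5501 0.1229 0.012 ]]
70 168 210 [[0.5573 0.1091 0.012 ]]
85 127 217 [[0.5635 0.0952 0.012 ]]
100 125 224 [[0.5698 0.0812 0.012 ]]
115 133 232 [[0.5771 0.0671 0.012 ]]
130 210 240 [[0.5845 0.0527 0.012 ]]
145 217 247 [[0.591  0.0382 0.012 ]]
160 224 254 [[0.5976 0.0234 0.012 ]]
175 222 262 [[0.6054 0.0084 0.012 ]]
190 174 269 [[ 0.6122 -0.0068  0.012 ]]
196 177 272
199 179 273
202 181 272
205 182 266
208 246 259
211 247 253
214 None None
217 None None
220 None None
223 None None
226 None None
229 None None
```

View pics/scene0c.png

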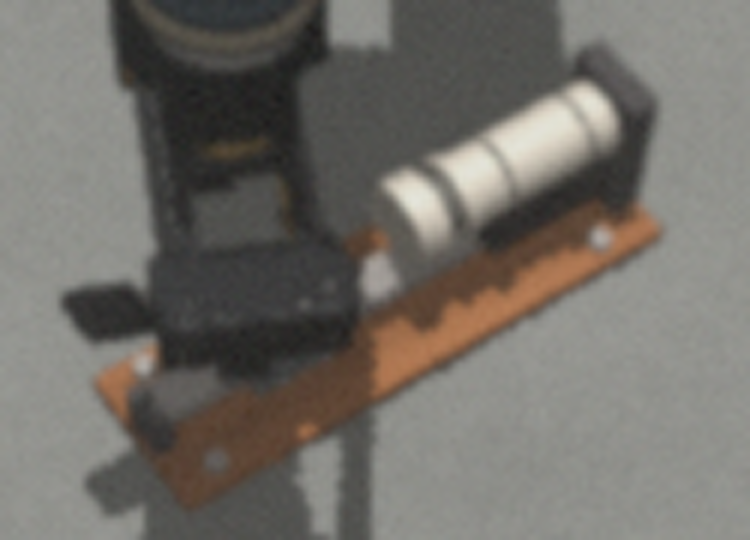

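View pics/side0c.png

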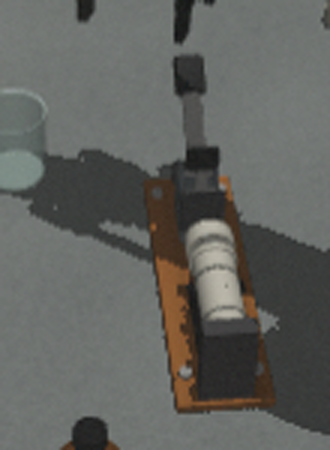

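```bash
cat >> h.py <<'E'
E
python3 - <<'E'
from rig import *
from h import *
s,d=camera_info("scene"),camera_info("side")
from numpy.linalg import norm
w=dict(np.load('w0.npz')) if 0 else camera_info("wrist")
im=cv2.imread("pics/wrist0.png")[:,:,::-1].copy()
m=wood(im)
E=np.array([onz(w,[(np.where(m[y])[0].max()+1,y)],.012)[0] for y in range(5,195)])
l=cv2.fitLine(E[:,:2].astype(np.float32),cv2.DIST_HUBER,0,.01,.01).ravel(); ex=l[:2]*np.sign(l[3] if 0 else l[1]); print('wrist dir',ex,np.degrees(np.arctan2(ex[1],ex[0])))
print('wrist corner',onz(w,[(275,203)],.012))
P=np.array([(658,235),(190,508),(97,382)])/6+[240,140]
print('scene',onz(s,P,.012)); q=onz(s,P,.012); print(norm(q[0]-q[1]),norm(q[1]-q[2]),q[0]-q[1])
P=np.array([(275,403),(177,408),(145,180),(230,180)])/3+[230,170]
q=onz(d,P,.012);print('side',q,norm(q[0]-q[1]),norm(q[1]-q[2]),norm(q[3]-q[2]),norm(q[3]-q[0]),q[1]-q[2])
# pixel masks scene/side
for n,i in (('scene',s),('side',d)):
    im=cv2.imread(f"pics/{n}0.png")[:,:,::-1].copy(); m=wood(im)
    if n=='scene': m[:140]=0;m[230:]=0;m[:,:245]=0;m[:,365:]=0
    else: m[:220]=0;m[310:]=0;m[:,:270]=0;m[:,345:]=0
    h=cv2.convexHull(np.vstack([c for c in cv2.findContours(m,0,2)[0] if cv2.contourArea(c)>3]))
    a=cv2.approxPolyDP(h,3,True)[:,0]; print(n,np.c_[a,onz(i,a,.012)[:,:2].round(4)])
E
```

```text
wrist dir [-0.42990872  0.9028723 ] 115.46178
wrist corner [[ 0.6171739  -0.02026846  0.012     ]]
scene [[ 0.49274159  0.24634752  0.012     ]
 [ 0.6201749  -0.01817293  0.012     ]
 [ 0.54160722 -0.05531203  0.012     ]]
0.29361593555256177 0.08690335180955193 [-0.12743331  0.26452045  0.        ]
side [[ 0.40523666  0.21712942  0.012     ]
 [ 0.48481312  0.25388257  0.012     ]
 [ 0.61280062 -0.01727326  0.012     ]
 [ 0.53039783 -0.04932208  0.012     ]] 0.08765390654263161 0.29984375977350064 0.08841576359513534 0.29438362736006357 [-0.1279875   0.27115582  0.        ]
scene [[ 3.480e+02  1.770e+02  4.839e-01  2.429e-01]
 [ 2.830e+02  2.160e+02  5.956e-01  1.920e-02]
 [ 2.570e+02  2.050e+02  5.467e-01 -5.330e-02]
 [ 3.340e+02  1.770e+02  4.778e-01  1.989e-01]]
side [[ 3.200e+02  3.040e+02  4.097e-01  2.177e-01]
 [ 2.890e+02  3.060e+02  4.848e-01  2.539e-01]
 [ 2.780e+02  2.310e+02  6.122e-01 -1.260e-02]
 [ 3.050e+02  2.290e+02  5.366e-01 -5.190e-02]]
```

```bash
cat >> h.py <<'E'
ex=np.array([-.430,.903,0]);ey=np.array([-.903,-.430,0]);C=np.array([.5105,.0975,0])
def cl(X): X=np.atleast_2d(X)[:,:3]-C; return np.c_[X@ex,X@ey,X[:,2]]
def wo(c): c=np.atleast_2d(c); return C+c[:,:1]*ex+c[:,1:2]*ey+c[:,2:]*[0,0,1]
E
python3 - <<'E'
from rig import *
from h import *
s,d,w=[camera_info(n) for n in("scene","side","wrist")]
t=tri(d,[(293,194.3)],s,[(257.5,191.7)]);print(t,cl(t))
t=tri(d,[(293,194.3)],w,[(225,281)]);print(t,cl(t))
print(cl(onz(d,[(293,194.3)],.143)),cl(onz(w,[(225,281)],.143)),cl(onz(s,[(257.5,191.7)],.143)))
# candidates release/jaw in wrist
print(cl(onz(w,[(162,118)],.094)),cl(onz(w,[(152,143)],.135)))
im=cv2.imread("pics/wrist0.png")[0:330,60:320]
cv2.imwrite("pics/wrist0c.png",cv2.resize(im,None,fx=1.8*1,fy=1.8,interpolation=cv2.INTER_CUBIC))
E
```

```text
[[ 5.81084476e-01 -5.04945676e-02  1.38533444e-01  6.11578549e-05]] [[-1.63990419e-01 -1.00118021e-04  1.38533444e-01]]
[[ 0.58227415 -0.04877141  0.13842878  0.0037882 ]] [[-0.16294597 -0.00191536  0.13842878]]
[[-0.15842205 -0.00092538  0.143     ]] [[-0.16078946 -0.00549758  0.143     ]] [[-0.1653632  -0.00268284  0.143     ]]
[[-0.03874239 -0.00681577  0.094     ]] [[-0.05525781 -0.00457273  0.135     ]]
```

View pics/wrist0c.png

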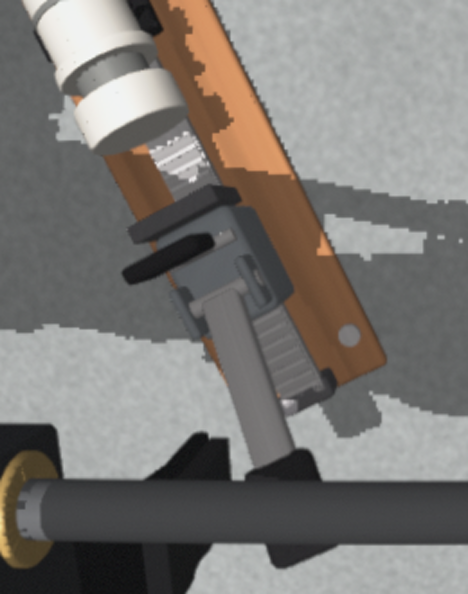

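>>> {"fn": "jog_arm", "kwargs": {
  "increments": [
    [[0, 0, 8.5, -0.014, -0.016, 0, 1], [0, 0, 17, -0.028, -0.032, 0, 1], [0, 0, 25.5, -0.042, -0.048, -0.02, 1], [0, 0, 25.5, -0.042, -0.048, -0.05, 1], [0, 0, 25.5, -0.042, -0.048, -0.05, 1], [0, 0, 25.5, -0.042, -0.048, -0.05, 1]]
  ],
  "squeeze": 20
}}

```text
time: 0.75
position: [0.5823, -0.0478, 0.1716]
tool_rot: [0.598, -0.378, 0.377, -0.597]
ft_force: [0.7, -0.1, -0.1]
grip_width: 0.0467
```

```bash
python3 - <<'E'
from rig import *
from h import *
o=get_obs();print(o['time'],o['position'],cl(o['position']),o['tool_rot'],o['ft_force'],o['grip_width'])
ims=[]
for n,(x0,y0,x1,y1) in dict(scene=(230,140,365,230),side=(230,150,340,320)).items():
    im=camera(n)[:,:,::-1]; cv2.imwrite(f"pics/{n}1.png",im)
    s=4 if n=='scene' else 3; cv2.imwrite(f"pics/{n}1c.png",cv2.resize(im[y0:y1,x0:x1],None,fx=s,fy=s,interpolation=cv2.INTER_CUBIC))
cv2.imwrite("pics/wrist1.png",camera("wrist")[:,:,::-1])
E
```

```text
0.75 [ 0.58233333 -0.04776054  0.1715808 ] [[-0.1620586  -0.00240347  0.1715808 ]] [ 0.59848157 -0.37827163  0.37656481 -0.59743563] [ 0.70295744 -0.08814536 -0.08224407] 0.04672878554237842
```

View pics/wrist1.png

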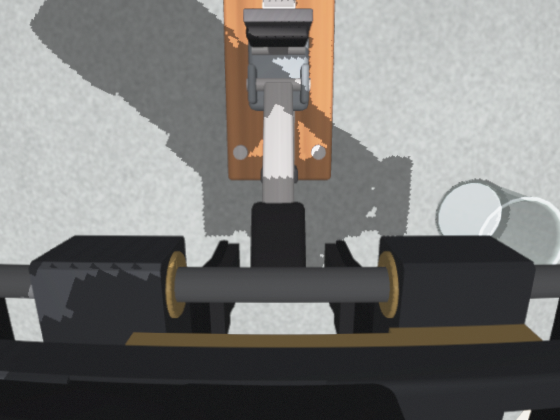

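View pics/side1c.png

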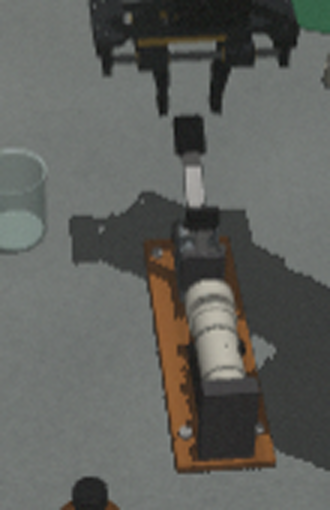

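View pics/scene1c.png

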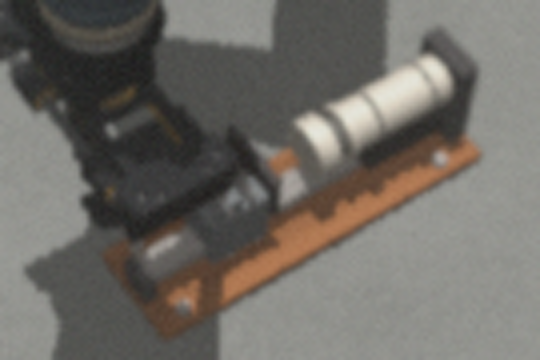

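```bash
python3 - <<'E'
from rig import *
from h import *
w=camera_info("wrist");o=get_obs()
print(proj(w,o['position']))
for z in(.135,.143,.15): print(cl(onz(w,[(252,203),(304,203)],z)))
print('plate y', cl(onz(w,[(228,150),(331,150),(229,178),(331,178)],.012)))
print('jawtop',cl(onz(w,[(244,10),(312,10)],.094)), 'rel top', cl(onz(w,[(245,22),(309,22)],.135)))
E
```

```text
[[281.41392311 263.92221809]]
[[-0.14282653  0.01241615  0.135     ]
 [-0.14283492 -0.01601173  0.135     ]]
[[-0.14092865  0.01177272  0.143     ]
 [-0.1409367  -0.01551853  0.143     ]]
[[-0.139268    0.01120971  0.15      ]
 [-0.13927575 -0.01508698  0.15      ]]
plate y [[-0.12540705  0.04200822  0.012     ]
 [-0.12543627 -0.04607131  0.012     ]
 [-0.14964964  0.04191896  0.012     ]
 [-0.14967507 -0.04678621  0.012     ]]
jawtop [[-0.03408805  0.01863794  0.094     ]
 [-0.03412377 -0.02194238  0.094     ]] rel top [[-0.05021823  0.01442868  0.135     ]
 [-0.05025236 -0.01740872  0.135     ]]
```

>>> {"fn": "jog_arm", "kwargs": {
  "increments": [
    [[0, 0, 0, 0, 0, -0.01, 1], [0, 0, 0, 0, 0, -0.02, 1], [0, 0, 0, 0, 0, -0.024, 1], [0, 0, 0, 0, 0, -0.027, 1], [0, 0, 0, 0, 0, -0.03, 1], [0, 0, 0, 0, 0, -0.034, 1]]
  ]
}}

```text
time: 1.5
position: [0.5843, -0.0481, 0.1393]
tool_rot: [0.598, -0.376, 0.378, -0.598]
ft_force: [0.4, -0.1, 2.0]
grip_width: 0.0005
```

>>> {"fn": "jog_arm", "kwargs": {
  "increments": [
    [[0, 0, 0, 0, 0, -0.006, 1], [0, 0, 0, 0, 0, -0.012, 1], [0, 0, 0, 0, 0, -0.018, 1], [0, 0, 0, 0, 0, -0.024, 1]]
  ]
}}

```text
time: 1.9
position: [0.5853, -0.0489, 0.1154]
tool_rot: [0.598, -0.375, 0.379, -0.598]
ft_force: [0.0, -2.9, 4.4]
grip_width: 0.0002
```

>>> {"fn": "jog_arm", "kwargs": {
  "increments": [
    [[0, 0, 0, 0, 0, -0.005, 1], [0, 0, 0, 0, 0, -0.01, 1], [0, 0, 0, 0, 0, -0.015, 1], [0, 0, 0, 0, 0, -0.019, 1]]
  ]
}}

```text
time: 2.3
position: [0.5847, -0.0477, 0.0958]
tool_rot: [-0.598, 0.376, -0.379, 0.598]
ft_force: [-0.4, 2.4, 5.9]
grip_width: 0.0006
```

>>> {"fn": "jog_arm", "kwargs": {
  "increments": [
    [[0, 0, 0, 0, 0, 0.015, 1], [0, 0, 0, -0.002, 0.004, 0.03, 1], [0, 0, 0, -0.005, 0.009, 0.045, 1], [0, 0, 0, -0.005, 0.009, 0.055, 1], [0, 0, 0, -0.005, 0.009, 0.055, 1]]
  ]
}}

```text
time: 2.8
position: [0.5808, -0.0388, 0.1527]
tool_rot: [-0.597, 0.374, -0.38, 0.599]
ft_force: [0.4, 0.2, 0.6]
grip_width: 0.0005
```

```bash
cat > look.py <<'E'
from rig import *
from h import *
import sys
o=get_obs();w=camera_info("wrist");im=camera("wrist")[:,:,::-1];cv2.imwrite(f"pics/wrist{sys.argv[1]}.png",im)
print(o['time'],cl(o['position']).round(4),o['ft_force'].round(2), 'tcp px',proj(w,o['position']).round(0))
E
python3 look.py 2
```

```text
2.8 [[-0.1533 -0.0049  0.1527]] [0.36 0.16 0.61] tcp px [[281. 264.]]
```

View pics/wrist2.png

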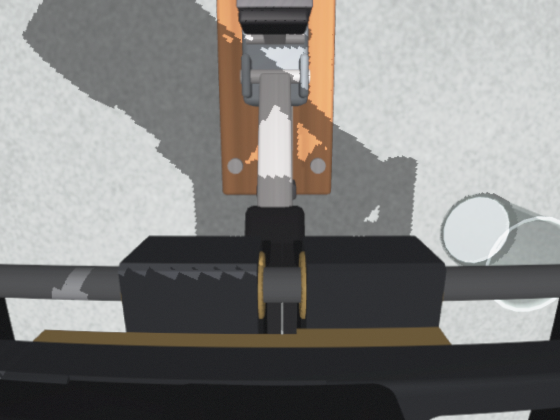

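```bash
python3 - <<'E'
from rig import *
from h import *
w=camera_info("wrist")
print(cl(onz(w,[(247,206),(303,206)],.143)), 'plate rear',cl(onz(w,[(224,193),(330,193)],.012)))
E
```

```text
[[-0.12798805  0.01135515  0.143     ]
 [-0.12802983 -0.01483974  0.143     ]] plate rear [[-0.14958902  0.04175496  0.012     ]
 [-0.14971707 -0.04522588  0.012     ]]
```

>>> {"fn": "jog_arm", "kwargs": {
  "increments": [
    [[0, 0, 0, -0.004, 0.001, -0.008, 1], [0, 0, 0, -0.004, 0.001, -0.016, 1], [0, 0, 0, -0.004, 0.001, -0.024, 1], [0, 0, 0, -0.004, 0.001, -0.032, 1], [0, 0, 0, -0.004, 0.001, -0.038, 1], [0, 0, 0, -0.004, 0.001, -0.044, 1], [0, 0, 0, -0.004, 0.001, -0.049, 1]]
  ]
}}

```text
time: 3.55
position: [0.5768, -0.038, 0.1024]
tool_rot: [-0.597, 0.375, -0.38, 0.599]
ft_force: [1.3, -0.8, 5.2]
grip_width: 0.0003
```

>>> {"fn": "jog_arm", "kwargs": {
  "increments": [
    [[0, 0, 0, 0, 0, -0.004, 1], [0, 0, 0, 0, 0, -0.008, 1]]
  ]
}}

```text
time: 3.75
position: [0.5762, -0.0369, 0.0938]
tool_rot: [-0.597, 0.376, -0.379, 0.599]
ft_force: [0.7, 2.1, 4.9]
grip_width: 0.0002
```

>>> {"fn": "jog_arm", "kwargs": {
  "increments": [
    [[0, 0, 0, 0, 0, 0.015, 1], [0, 0, 0, -0.002, 0.004, 0.03, 1], [0, 0, 0, -0.005, 0.01, 0.045, 1], [0, 0, 0, -0.006, 0.012, 0.055, 1], [0, 0, 0, -0.006, 0.012, 0.055, 1]]
  ]
}}

```text
time: 4.25
position: [0.5706, -0.0244, 0.1506]
tool_rot: [-0.597, 0.375, -0.38, 0.599]
ft_force: [-0.1, 0.7, 1.6]
grip_width: 0.0006
```

```bash
python3 look.py 3
```

```text
4.25 [[-0.1359 -0.0019  0.1506]] [-0.11  0.66  1.61] tcp px [[281. 264.]]
```

View pics/wrist3.png

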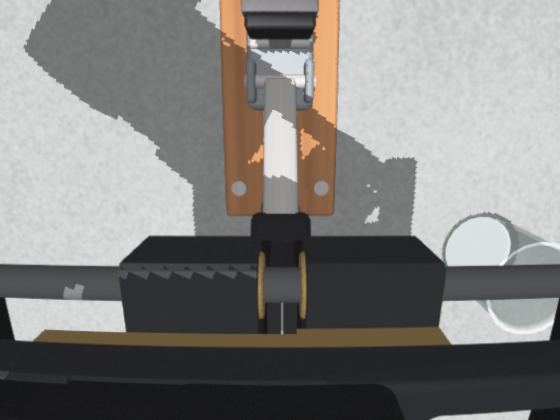

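>>> {"fn": "jog_arm", "kwargs": {
  "increments": [
    [[0, 0, 0, -0.001, 0.001, -0.008, 1], [0, 0, 0, -0.001, 0.001, -0.016, 1], [0, 0, 0, -0.001, 0.001, -0.022, 1], [0, 0, 0, -0.001, 0.001, -0.028, 1], [0, 0, 0, -0.001, 0.001, -0.034, 1], [0, 0, 0, -0.001, 0.001, -0.038, 1]]
  ]
}}

```text
time: 4.9
position: [0.57, -0.0241, 0.1111]
tool_rot: [-0.597, 0.375, -0.38, 0.599]
ft_force: [1.9, -1.8, 4.5]
grip_width: 0.0002
```

>>> {"fn": "jog_arm", "kwargs": {
  "increments": [
    [[0, 0, 0, 0, 0, -0.004, 1], [0, 0, 0, 0, 0, -0.008, 1], [0, 0, 0, 0, 0, -0.012, 1]]
  ]
}}

```text
time: 5.2
position: [0.5702, -0.0242, 0.0996]
tool_rot: [-0.597, 0.375, -0.38, 0.599]
ft_force: [-0.6, -0.4, 12.2]
grip_width: 0.0006
```

```bash
python3 look.py 4; python3 - <<'E'
from rig import *
from h import *
im=camera("scene")[:,:,::-1];cv2.imwrite("pics/scene4.png",cv2.resize(im[140:230,230:365],None,fx=4,fy=4,interpolation=cv2.INTER_CUBIC))
E
```

```text
5.2 [[-0.1355 -0.0016  0.0996]] [-0.64 -0.44 12.2 ] tcp px [[281. 264.]]
```

View pics/scene4.png

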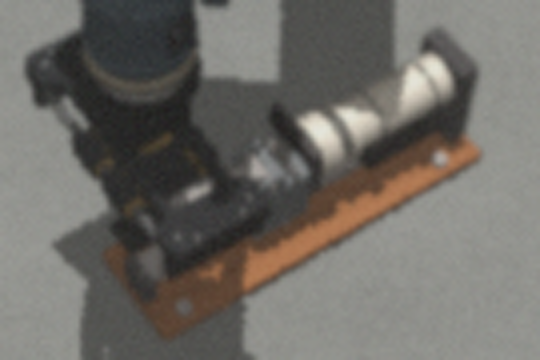

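>>> {"fn": "jog_arm", "kwargs": {
  "increments": [
    [[0, 0, 0, 0, 0, -0.002, 1], [0, 0, 0, 0, 0, -0.004, 1]]
  ]
}}

```text
time: 5.5
position: [0.57, -0.0237, 0.0962]
tool_rot: [-0.596, 0.375, -0.38, 0.599]
ft_force: [-1.1, 0.6, 11.2]
grip_width: 0.0004
```

>>> {"fn": "jog_arm", "kwargs": {
  "increments": [
    [[0, 0, 0, 0, 0, -0.001, 1], [0, 0, 0, 0, 0, -0.002, 1]]
  ]
}}

```text
time: 5.7
position: [0.5699, -0.0235, 0.0951]
tool_rot: [-0.596, 0.375, -0.38, 0.599]
ft_force: [-1.5, 1.0, 11.6]
grip_width: 0.0006
```

>>> {"fn": "jog_arm", "kwargs": {
  "increments": [
    [[0, 0, 0, 0, 0, 0.012, 1], [0, 0, 0, -0.002, 0.004, 0.03, 1], [0, 0, 0, -0.005, 0.009, 0.045, 1], [0, 0, 0, -0.005, 0.011, 0.055, 1], [0, 0, 0, -0.005, 0.011, 0.055, 1]]
  ]
}}

```text
time: 6.2
position: [0.5651, -0.0121, 0.1512]
tool_rot: [-0.596, 0.374, -0.38, 0.6]
ft_force: [0.2, 0.1, -0.5]
grip_width: 0.0006
```

```bash
python3 look.py 5
```

```text
6.2 [[-0.1225 -0.0022  0.1512]] [ 0.19  0.09 -0.51] tcp px [[281. 264.]]
```

View pics/wrist5.png

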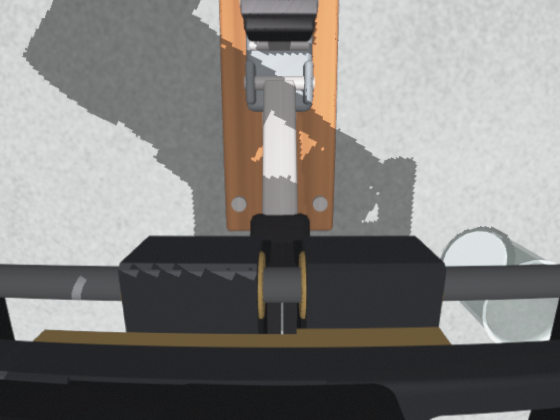

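>>> {"fn": "jog_arm", "kwargs": {
  "increments": [
    [[0, 0, 0, 0, 0.001, -0.008, 1], [0, 0, 0, 0, 0.001, -0.016, 1], [0, 0, 0, 0, 0.001, -0.021, 1], [0, 0, 0, 0, 0.001, -0.026, 1], [0, 0, 0, 0, 0.001, -0.03, 1]]
  ]
}}

```text
time: 6.75
position: [0.5679, -0.0141, 0.1217]
tool_rot: [-0.597, 0.371, -0.383, 0.6]
ft_force: [0.0, -4.4, 12.2]
grip_width: 0.0006
```

>>> {"fn": "jog_arm", "kwargs": {
  "increments": [
    [[0, 0, 0, 0, 0, -0.003, 1], [0, 0, 0, 0, 0, -0.006, 1]]
  ]
}}

```text
time: 6.95
position: [0.5681, -0.0147, 0.1161]
tool_rot: [-0.597, 0.371, -0.383, 0.599]
ft_force: [-1.8, 0.6, 11.0]
grip_width: 0.0008
```

>>> {"fn": "jog_arm", "kwargs": {
  "increments": [
    [[0, 0, 0, 0, 0, -0.003, 1], [0, 0, 0, 0, 0, -0.005, 1]]
  ]
}}

```text
time: 7.15
position: [0.5682, -0.0149, 0.1114]
tool_rot: [-0.597, 0.371, -0.383, 0.599]
ft_force: [-2.8, 0.1, 13.2]
grip_width: 0.0005
```

>>> {"fn": "jog_arm", "kwargs": {
  "increments": [
    [[0, 0, 0, 0, 0, -0.001, 1], [0, 0, 0, 0, 0, -0.002, 1]]
  ]
}}

```text
time: 7.35
position: [0.5683, -0.0151, 0.1102]
tool_rot: [-0.597, 0.371, -0.383, 0.599]
ft_force: [-3.5, 0.4, 14.9]
grip_width: 0.0001
```

>>> {"fn": "jog_arm", "kwargs": {
  "increments": [
    [[0, 0, 0, 0, 0, -0.001, 1], [0, 0, 0, 0, 0, -0.002, 1]]
  ]
}}

```text
time: 7.55
position: [0.5684, -0.0153, 0.1093]
tool_rot: [-0.597, 0.371, -0.383, 0.599]
ft_force: [-3.4, 0.6, 16.4]
grip_width: 0.0008
```

>>> {"fn": "jog_arm", "kwargs": {
  "increments": [
    [[0, 0, 0, 0, 0, -0.001, 1], [0, 0, 0, 0, 0, -0.002, 1]]
  ]
}}

```text
time: 7.75
position: [0.5684, -0.0154, 0.1086]
tool_rot: [-0.597, 0.371, -0.384, 0.599]
ft_force: [-3.5, 2.0, 17.0]
grip_width: 0.0006
```

>>> {"fn": "jog_arm", "kwargs": {
  "increments": [
    [[0, 0, 0, 0, 0, -0.001, 1], [0, 0, 0, 0, 0, -0.002, 1]]
  ]
}}

```text
time: 7.95
position: [0.5685, -0.0155, 0.108]
tool_rot: [-0.597, 0.371, -0.384, 0.599]
ft_force: [-4.2, 0.8, 18.5]
grip_width: 0.0003
```

>>> {"fn": "jog_arm", "kwargs": {
  "increments": [
    [[0, 0, 0, 0, 0, -0.001, 1], [0, 0, 0, 0, 0, -0.002, 1]]
  ]
}}

```text
time: 8.15
position: [0.5685, -0.0156, 0.1076]
tool_rot: [-0.597, 0.371, -0.384, 0.599]
ft_force: [-3.8, 1.4, 19.7]
grip_width: 0.0001
```

>>> {"fn": "jog_arm", "kwargs": {
  "increments": [
    [[0, 0, 0, 0, 0, -0.002, 1], [0, 0, 0, 0, 0, -0.002, 1], [0, 0, 0, 0, 0, -0.002, 1]]
  ]
}}

```text
time: 8.45
position: [0.5686, -0.0156, 0.1073]
tool_rot: [-0.597, 0.371, -0.384, 0.599]
ft_force: [-4.3, 1.5, 17.8]
grip_width: 0.0004
```

>>> {"fn": "jog_arm", "kwargs": {
  "increments": [
    [[0, 0, 0, 0, 0, -0.002, 1], [0, 0, 0, 0, 0, -0.0025, 1], [0, 0, 0, 0, 0, -0.0025, 1]]
  ]
}}

```text
time: 8.75
position: [0.5686, -0.0157, 0.1066]
tool_rot: [-0.597, 0.37, -0.384, 0.599]
ft_force: [-4.7, 1.0, 20.0]
grip_width: 0.0007
```

```bash
python3 - <<'E'
from rig import *
from h import *
for k in range(4):
    o=get_obs(); print(o['time'],o['position'],o['ft_force'],o['joint_torque'].round(2))
    im=camera("scene")
cv2.imwrite("pics/scene6.png",cv2.resize(im[140:230,230:365,::-1],None,fx=5,fy=5,interpolation=cv2.INTER_CUBIC))
im=camera("side");cv2.imwrite("pics/side6.png",cv2.resize(im[220:310,260:340,::-1],None,fx=6,fy=6,interpolation=cv2.INTER_CUBIC))
o=get_obs(); print(o['time'],o['position'],o['ft_force'])
E
```

```text
8.75 [ 0.5686261  -0.01568479  0.10659724] [-4.65515012  0.97232327 20.01545216] [-8.600e-01 -3.143e+01 -1.067e+01 -2.000e-02 -1.260e+00 -2.000e-02]
8.8 [ 0.56860922 -0.01568475  0.10659008] [-4.53567634  1.44244219 19.95321178] [-8.600e-01 -3.151e+01 -1.069e+01 -2.000e-02 -1.250e+00 -2.000e-02]
8.85 [ 0.56862414 -0.01569619  0.10658706] [-4.13119667  1.85631163 20.65264838] [-8.600e-01 -3.154e+01 -1.069e+01 -2.000e-02 -1.250e+00 -2.000e-02]
8.9 [ 0.56862657 -0.01570158  0.10658392] [-4.41907302  1.61822942 19.85708446] [-8.600e-01 -3.156e+01 -1.069e+01 -2.000e-02 -1.240e+00 -2.000e-02]
9.0 [ 0.56861218 -0.01567418  0.10657727] [-4.81422036  1.94133614 19.90891153]
```

View pics/scene6.png

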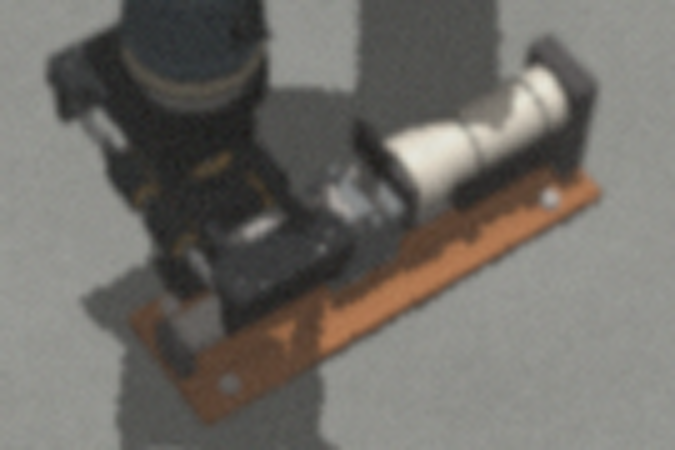

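View pics/side6.png

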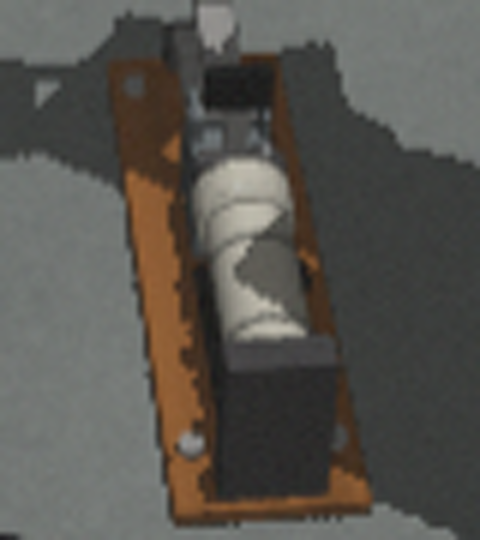

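>>> {"fn": "jog_arm", "kwargs": {
  "increments": [
    [[0, 0, 0, 0, 0, -0.0022, 1], [0, 0, 0, 0, 0, -0.0025, 1], [0, 0, 0, 0, 0, -0.0025, 1]]
  ]
}}

```text
time: 9.3
position: [0.5687, -0.0158, 0.1061]
tool_rot: [-0.597, 0.37, -0.385, 0.599]
ft_force: [-5.2, 2.6, 20.3]
grip_width: 0.0002
```

```bash
python3 - <<'E'
from rig import *
for k in range(14):
    o=get_obs(); print(o['time'],o['position'][2].round(5),o['ft_force'].round(1)); camera("wrist")
E
```

```text
9.3 0.10606 [-5.2  2.6 20.3]
9.35 0.10604 [-4.4  1.9 21.7]
9.4 0.10604 [-4.9  2.2 20.3]
9.45 0.10604 [-5.   2.  20.7]
9.5 0.10604 [-4.7  1.9 20.5]
9.55 0.10603 [-5.1  1.5 20.6]
9.6 0.10603 [-4.8  1.1 20.6]
9.65 0.10602 [-4.5  2.3 21.4]
9.7 0.10607 [-4.4  1.2 20.2]
9.75 0.10607 [-4.7  3.  20.8]
9.8 0.10602 [-4.8  1.1 20.1]
9.85 0.10606 [-4.9  2.8 21.7]
9.9 0.10601 [-5.   1.6 20. ]
9.95 0.10607 [-4.4  1.3 20.9]
```

>>> {"fn": "jog_arm", "kwargs": {
  "increments": [
    [[0, 0, 0, 0, 0, 0.015, 1], [0, 0, 0, 0, 0, 0.03, 1], [0, 0, 0, 0, 0, 0.06, 1], [0, 0, 0, -0.015, 0.03, 0.09, 1], [0, 0, 0, -0.026, 0.054, 0.09, 1], [0, 0, 0, -0.026, 0.054, 0.09, 1], [0, 0, 0, -0.026, 0.054, 0.09, 1]]
  ]
}}

```text
time: 10.7
position: [0.5422, 0.0383, 0.195]
tool_rot: [-0.597, 0.37, -0.384, 0.599]
ft_force: [0.3, 0.9, -0.6]
grip_width: 0.0003
```

```bash
python3 look.py 7
```

```text
10.7 [[-0.0671 -0.0031  0.195 ]] [ 0.33  0.87 -0.58] tcp px [[281. 264.]]
```

View pics/wrist7.png

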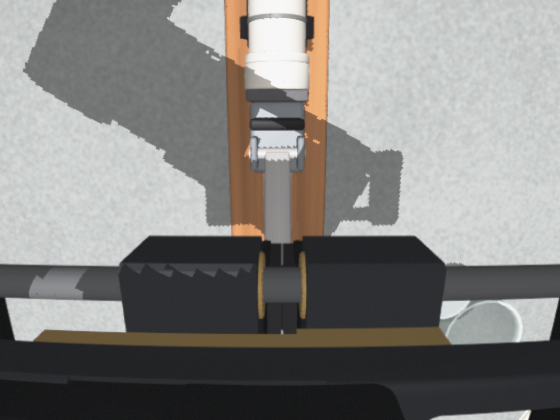

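```bash
python3 - <<'E'
from rig import *
from h import *
w=camera_info("wrist")
print('rel top front/back',cl(onz(w,[(251,119),(304,119),(251,125),(277,129)],.135)))
print('jaw front',cl(onz(w,[(246,89),(307,89),(277,99)],.094)))
im=cv2.imread("pics/wrist7.png")[40:200,200:350]
cv2.imwrite("pics/w7c.png",cv2.resize(im,None,fx=4*.9,fy=4*.9,interpolation=cv2.INTER_CUBIC))
E
```

```text
rel top front/back [[-0.00404407  0.01341706  0.135     ]
 [-0.00407619 -0.01702378  0.135     ]
 [-0.00743839  0.01347834  0.135     ]
 [-0.009753   -0.00148922  0.135     ]]
jaw front [[ 0.01465789  0.0191736   0.094     ]
 [ 0.0146412  -0.02169428  0.094     ]
 [ 0.00807316 -0.00156262  0.094     ]]
```

View pics/w7c.png

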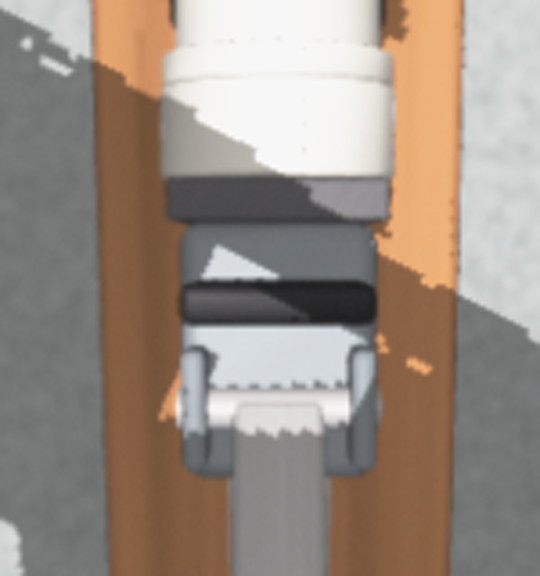

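>>> {"fn": "jog_arm", "kwargs": {
  "increments": [
    [[0, 0, 0, -0.015, 0.03, 0, 1], [0, 0, 0, -0.03, 0.06, 0, 1], [0, 0, 0, -0.038, 0.078, 0, 1], [0, 0, 0, -0.038, 0.078, 0, 1], [0, 0, 0, -0.038, 0.078, -0.02, 1], [0, 0, 0, -0.038, 0.078, -0.04, 1], [0, 0, 0, -0.038, 0.078, -0.05, 1], [0, 0, 0, -0.038, 0.078, -0.05, 1]]
  ]
}}

```text
time: 11.55
position: [0.5042, 0.1146, 0.1432]
tool_rot: [-0.598, 0.372, -0.384, 0.598]
ft_force: [-0.2, -0.3, 0.4]
grip_width: 0.0006
```

```bash
python3 look.py 8;  python3 - <<'E'
from rig import *
from h import *
im=camera("side");cv2.imwrite("pics/side8.png",cv2.resize(im[170:310,230:370,::-1],None,fx=4,fy=4,interpolation=cv2.INTER_CUBIC))
E
```

```text
11.55 [[ 0.0181 -0.0017  0.1432]] [-0.22 -0.35  0.43] tcp px [[281. 264.]]
```

View pics/side8.png

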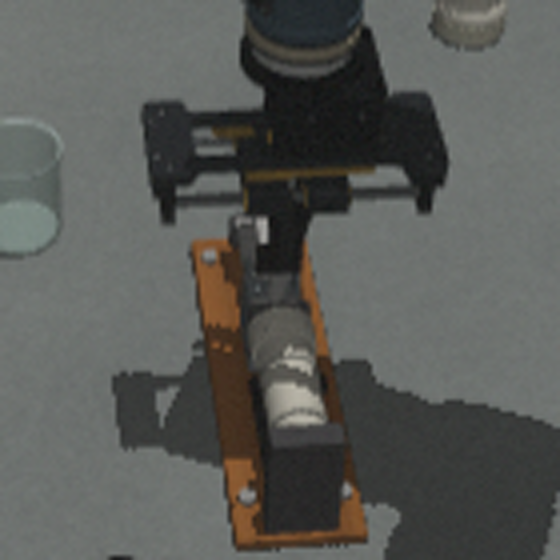

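View pics/wrist8.png

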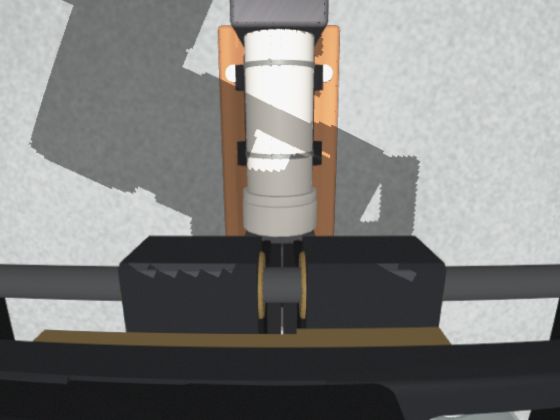

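>>> {"fn": "jog_arm", "kwargs": {
  "increments": [
    [[0, 0, 0, 0, 0, -0.01, 1], [0, 0, 0, 0, 0, -0.02, 1], [0, 0, 0, 0, 0, -0.028, 1], [0, 0, 0, 0, 0, -0.031, 1], [0, 0, 0, 0, 0, -0.031, 1]]
  ]
}}

```text
time: 12.15
position: [0.5048, 0.1151, 0.1132]
tool_rot: [-0.597, 0.371, -0.384, 0.598]
ft_force: [0.2, -0.2, -0.9]
grip_width: 0.0004
```

```bash
python3 look.py 9;  python3 - <<'E'
from rig import *
from h import *
im=camera("side");cv2.imwrite("pics/side9.png",cv2.resize(im[170:310,230:370,::-1],None,fx=4,fy=4,interpolation=cv2.INTER_CUBIC))
E
```

```text
12.15 [[ 0.0183 -0.0024  0.1132]] [ 0.16 -0.15 -0.93] tcp px [[281. 264.]]
```

View pics/side9.png

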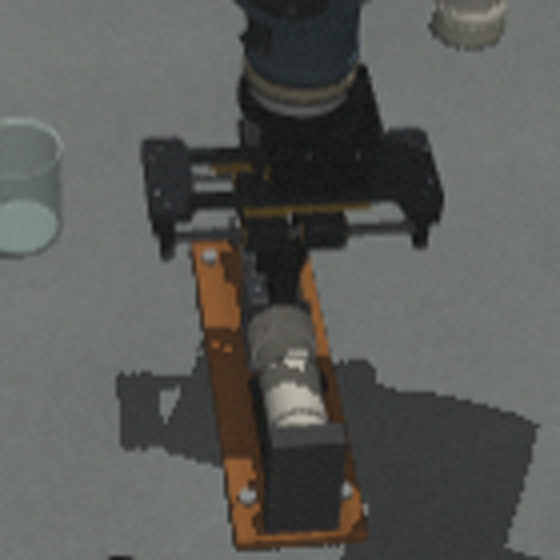

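>>> {"fn": "jog_arm", "kwargs": {
  "increments": [
    [[0, 0, 0, 0.003, -0.006, 0, 1], [0, 0, 0, 0.005, -0.011, 0, 1], [0, 0, 0, 0.007, -0.015, 0, 1], [0, 0, 0, 0.009, -0.018, 0, 1], [0, 0, 0, 0.01, -0.022, 0, 1]]
  ]
}}

```text
time: 12.75
position: [0.5151, 0.0945, 0.1139]
tool_rot: [-0.596, 0.372, -0.384, 0.599]
ft_force: [0.1, 8.4, -2.3]
grip_width: 0.0004
```

>>> {"fn": "jog_arm", "kwargs": {
  "increments": [
    [[0, 0, 0, 0.002, -0.004, 0, 1], [0, 0, 0, 0.003, -0.007, 0, 1], [0, 0, 0, 0.005, -0.011, 0, 1]]
  ]
}}

```text
time: 13.05
position: [0.5191, 0.0856, 0.1136]
tool_rot: [-0.594, 0.374, -0.383, 0.6]
ft_force: [-0.7, 9.1, -0.2]
grip_width: 0.0003
```

```bash
python3 look.py 10;  python3 - <<'E'
from rig import *
from h import *
im=camera("side");cv2.imwrite("pics/side10.png",cv2.resize(im[170:310,230:370,::-1],None,fx=4,fy=4,interpolation=cv2.INTER_CUBIC))
E
```

```text
13.05 [[-0.0145 -0.0026  0.1136]] [-0.72  9.13 -0.25] tcp px [[281. 264.]]
```

View pics/wrist10.png

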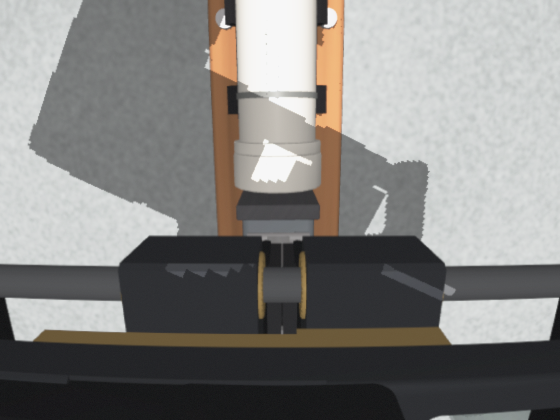

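>>> {"fn": "jog_arm", "kwargs": {
  "increments": [
    [[0, 0, 0, 0.002, -0.005, 0, 1], [0, 0, 0, 0.004, -0.009, 0, 1], [0, 0, 0, 0.006, -0.014, 0, 1], [0, 0, 0, 0.009, -0.018, 0, 1], [0, 0, 0, 0.011, -0.023, 0, 1], [0, 0, 0, 0.013, -0.027, 0, 1]]
  ]
}}

```text
time: 13.75
position: [0.5315, 0.0593, 0.1137]
tool_rot: [-0.594, 0.375, -0.383, 0.6]
ft_force: [-0.8, 7.3, 0.1]
grip_width: 0.0002
```

>>> {"fn": "jog_arm", "kwargs": {
  "increments": [
    [[0, 0, 0, 0.002, -0.005, 0, 1], [0, 0, 0, 0.004, -0.009, 0, 1], [0, 0, 0, 0.006, -0.014, 0, 1], [0, 0, 0, 0.009, -0.018, 0, 1]]
  ]
}}

```text
time: 14.15
position: [0.5394, 0.0432, 0.1136]
tool_rot: [-0.593, 0.377, -0.382, 0.6]
ft_force: [-1.9, 7.6, 1.1]
grip_width: 0.0004
```

```bash
python3 look.py 11
```

```text
14.15 [[-0.0615 -0.0027  0.1136]] [-1.86  7.61  1.14] tcp px [[281. 264.]]
```

View pics/wrist11.png

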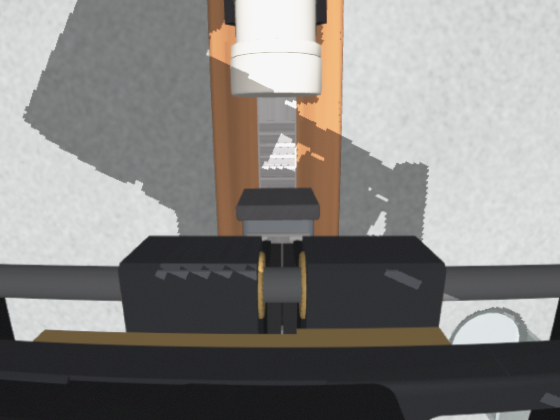

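>>> {"fn": "jog_arm", "kwargs": {
  "increments": [
    [[0, 0, 0, 0.002, -0.004, 0, 1], [0, 0, 0, 0.004, -0.008, 0, 1], [0, 0, 0, 0.005, -0.011, 0, 1]]
  ]
}}

```text
time: 14.5
position: [0.5431, 0.0347, 0.1136]
tool_rot: [-0.591, 0.381, -0.381, 0.601]
ft_force: [-2.2, 18.8, 3.8]
grip_width: 0.0006
```

>>> {"fn": "jog_arm", "kwargs": {
  "increments": [
    [[0, 0, 0, 0.001, -0.003, 0, 1], [0, 0, 0, 0.002, -0.005, 0, 1]]
  ]
}}

```text
time: 14.7
position: [0.5431, 0.0346, 0.1136]
tool_rot: [-0.588, 0.385, -0.379, 0.602]
ft_force: [-2.0, 20.0, 4.1]
grip_width: 0.0003
```

>>> {"fn": "jog_arm", "kwargs": {
  "increments": [
    [[0, 0, 0, 0.001, -0.003, 0, 1], [0, 0, 0, 0.002, -0.005, 0, 1]]
  ]
}}

```text
time: 14.9
position: [0.5432, 0.0346, 0.1137]
tool_rot: [-0.585, 0.389, -0.377, 0.604]
ft_force: [-1.5, 20.9, 5.0]
grip_width: 0.0003
```

```bash
python3 look.py 12;  python3 - <<'E'
from rig import *
from h import *
im=camera("side");cv2.imwrite("pics/side12.png",cv2.resize(im[170:310,230:370,::-1],None,fx=4,fy=4,interpolation=cv2.INTER_CUBIC))
w=camera_info("wrist")
print(cl(onz(w,[(244,190),(314,190),(244,194),(314,194)],.094)))
E
```

```text
14.9 [[-0.0708 -0.0025  0.1137]] [-1.53 20.87  4.97] tcp px [[281. 264.]]
[[-0.03897396  0.01508032  0.094     ]
 [-0.03975983 -0.01955141  0.094     ]
 [-0.04098055  0.015163    0.094     ]
 [-0.04177286 -0.01954658  0.094     ]]
```

View pics/wrist12.png

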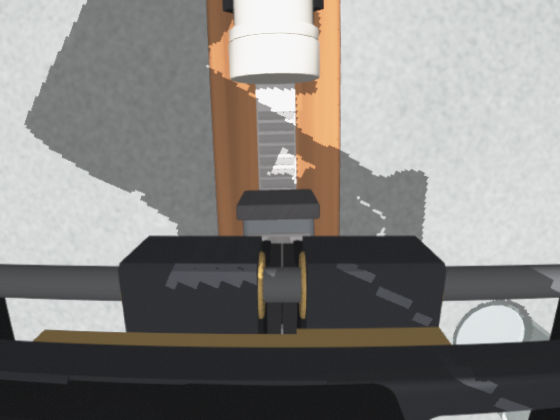

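View pics/side12.png

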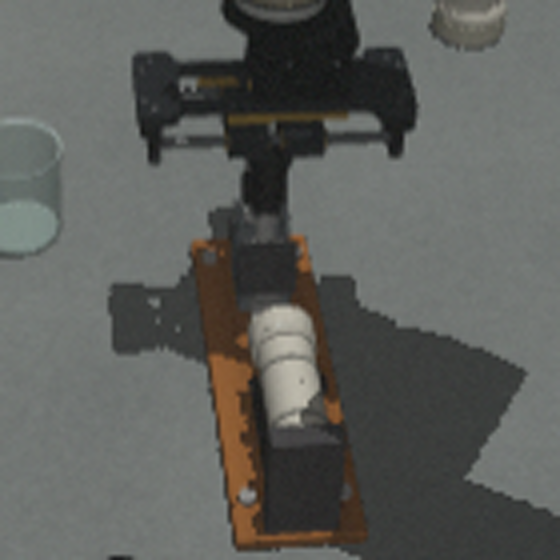

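```bash
python3 - <<'E'
from rig import *
from h import *
w=camera_info("wrist");o=get_obs()
print('cam',cl(-w['R'].T@w['t']), o['moment'],o['ft_force'])
print('cap face top now',cl(onz(w,[(275,81)],.0985)),'cap/shoulder line',cl(onz(w,[(275,35)],.0985)))
import scipy.spatial.transform as T
R=T.Rotation.from_quat(o['tool_rot']).as_matrix();print('tool axes in clamp',(np.c_[ex,ey,[0,0,1]].T@R).round(3))
im=cv2.imread("pics/wrist12.png")[60:250,190:370]
cv2.imwrite("pics/w12c.png",cv2.resize(im,None,fx=3,fy=3,interpolation=cv2.INTER_CUBIC))
im=camera("scene");cv2.imwrite("pics/scene12.png",cv2.resize(im[130:230,220:365,::-1],None,fx=5,fy=5,interpolation=cv2.INTER_CUBIC))
E
```

```text
cam [[-0.00830424 -0.00167978  0.27765315]] [3.19467373 0.12939367 0.08221964] [-1.98531432 18.10233738  3.4663819 ]
cap face top now [[ 0.0120568 -0.0014671  0.0985   ]] cap/shoulder line [[ 0.03227138 -0.00192883  0.0985    ]]
tool axes in clamp [[-1.     0.029 -0.019]
 [ 0.019 -0.014 -1.   ]
 [-0.029 -0.999  0.013]]
```

View pics/w12c.png

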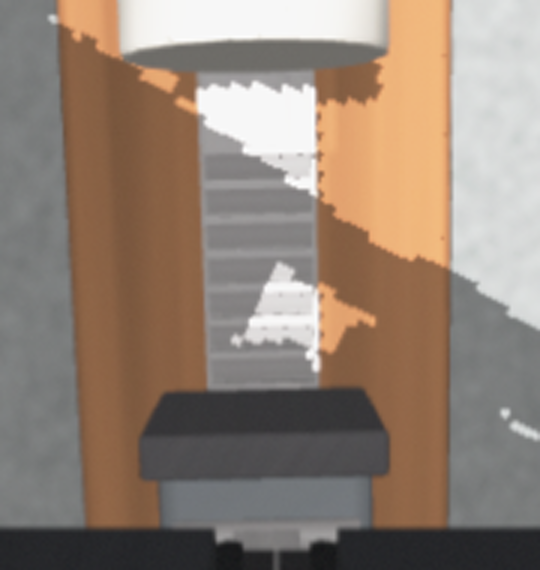

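View pics/scene12.png

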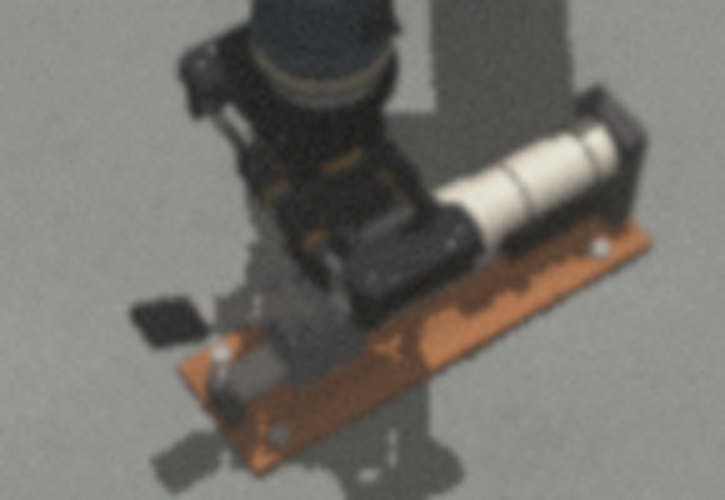

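>>> {"fn": "jog_arm", "kwargs": {
  "increments": [
    [[0, 0, 0, -0.003, 0.006, 0, 1], [0, 0, 0, -0.006, 0.012, 0, 1], [0, 0, 0, -0.009, 0.018, 0, 1], [0, 0, 0, -0.012, 0.025, 0, 1], [0, 0, 0, -0.015, 0.032, 0, 1], [0, 0, 0, -0.015, 0.032, 0.03, 1], [0, 0, 0, -0.015, 0.032, 0.08, 1], [0, 0, 0, -0.015, 0.032, 0.12, 1]]
  ]
}}

```text
time: 15.85
position: [0.5281, 0.0667, 0.2353]
tool_rot: [-0.585, 0.389, -0.377, 0.604]
ft_force: [0.2, 0.3, 0.3]
grip_width: 0.0009
```

>>> {"fn": "jog_arm", "kwargs": {
  "increments": [
    [[0, 0, 0, 0.02, -0.04, 0.03, 1], [0, 0, 0, 0.03, -0.06, 0.03, 1], [0, 0, 0, 0.03, -0.06, 0.03, 1], [0, 0, 0, 0.03, -0.06, 0.03, 1]]
  ]
}}

```text
time: 16.25
position: [0.5576, 0.0064, 0.2648]
tool_rot: [-0.585, 0.39, -0.377, 0.603]
ft_force: [0.2, -0.3, -1.2]
grip_width: 0.0003
```

```bash
python3 look.py 13;  python3 - <<'E'
from rig import *
from h import *
im=camera("side");cv2.imwrite("pics/side13.png",cv2.resize(im[170:310,230:370,::-1],None,fx=4,fy=4,interpolation=cv2.INTER_CUBIC))
print(get_obs()['joint_velocities'].round(3))
E
```

```text
16.25 [[-0.1025 -0.0033  0.2648]] [ 0.24 -0.32 -1.24] tcp px [[281. 264.]]
[ 0.012  0.001  0.002 -0.    -0.003 -0.001]
```

View pics/wrist13.png

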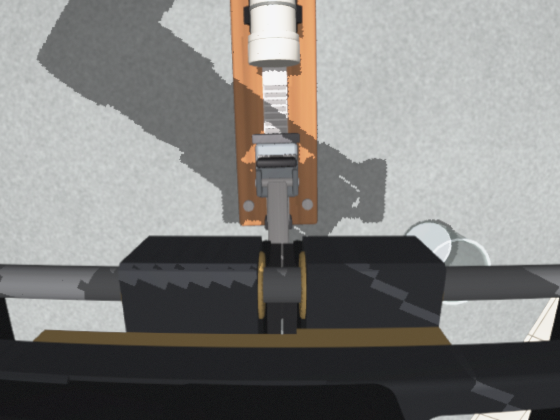

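View pics/side13.png

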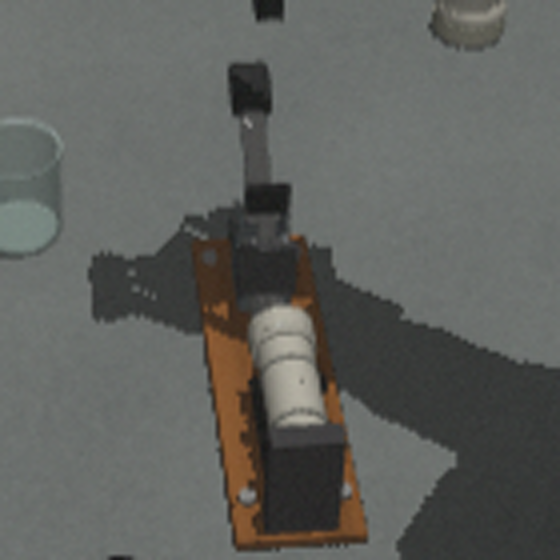

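```bash
python3 - <<'E'
from rig import *
from h import *
w=camera_info("wrist")
print('jaw front top',cl(onz(w,[(253,135),(299,135)],.094)),'rel',cl(onz(w,[(277,157)],.135)))
im=cv2.imread("pics/wrist13.png")[0:240,190:370]
cv2.imwrite("pics/w13c.png",cv2.resize(im,None,fx=2.5,fy=2.5,interpolation=cv2.INTER_CUBIC))
E
```

```text
jaw front top [[-0.04598727  0.01884593  0.094     ]
 [-0.04682363 -0.02138954  0.094     ]] rel [[-0.06238881 -0.00182558  0.135     ]]
```

View pics/w13c.png

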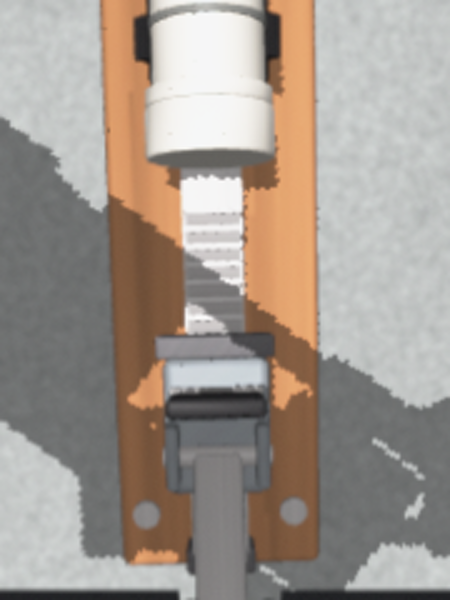

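Jaw at about -46 mm in the clamp frame (the stop is at -45), lever upright, cap flush with the shoulder, cartridge in its cradle.

```bash
python3 - <<'E'
from rig import *
print(hand_in())
E
```

```text
the job is handed in; nothing more can be done
None
```

The cap is pressed fully onto the cartridge, the head is back on its stop, and I handed the job in. It took about 16.4 s of the 56 s allowed.

- **Pumping:** Three full strokes brought the jaw onto the cap and started it moving. On the fourth stroke the trigger went firm with the pad at about 106 mm, well above its stop at 91.5 mm. Vertical force stayed at 20.0–21.7 N for 0.65 s. The highest total force I read, sideways part included, was about 22 N, but it was only sampled every 0.05 s there and less often while it was climbing. A first reach of 19.7 N eased to 17.8 N before I settled it there.
- **Release:** I pushed the lever back with about 8–9 N and slid the head back with the lever held. It stopped dead at about 20 N, then I backed off and lifted the hand clear.
- **Last checks:**
  - The jaw face measures about -46 mm in the clamp frame, against -45 mm at the stop.
  - The lever and trigger are back at rest.
  - The cap is flush with the shoulder and the cartridge lies in its cradle against the fixed jaw.
  - The hand touches nothing, and I did not move the other lab ware.
- **Disagreement:** With the hand still pushing, I first read the jaw at about -40 mm. I had used the jaw's lower edge as its upper one. The corrected edge and the final view from above both gave about -46 mm.

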